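# Fit the battery and raise the telescoping work light

## Task

Get the cordless work light ready: press the orange-topped battery block down flush into the bay in the light's base and let go of it, then squeeze the red release button on the lamp head and pull the head straight up, through the first stop, to the second stop, where the mast will go no further. Finish while still holding the lamp head up at the second stop, because the mast sinks again if let go; leave the other things on the bench where they are.

Things in the scene. Friction and masses are not known exactly. Their poses are not given: they have to be found in the camera images.
- light_base: base of the work light, fixed to the bench: grey and black box 100 mm (its x) x 250 mm (its y) x 55 mm high with yellow corners. Origin: centre of its underside on the bench; z up. The battery bay opens in its top, centred at its y = +85 mm; the mast stands at its y = -85 mm, so they are 170 mm apart.
- bay (a point): Centre of the bay's floor, 34 mm below the base's top; axes as the base. Bay 44 mm (x) by 68 mm (y), 34 mm deep, upright walls. Half way down each short end wall (-y and +y) a sprung steel ball sticks out 4 mm: the battery's weight alone does not pass them, it takes about 10 N down, then they click into the battery's side grooves.
- battery: Loose battery block, 0.2 kg, upright: body 40 (x) x 64 (y) x 34 mm high, black with orange top; on it a black grip rib 14 (x) x 46 (y) x 28 mm high, 62 mm in all. Grip the rib across x. Origin: centre of the underside; z up. Goes into the bay with its y along the base's y, either way round; fully home its underside is on the bay floor and its orange top flush with the base's top.
- mast (a joint): How far the mast is pulled up, m: 0 = right down, 0.09 = second stop (solid end of travel). At 0 it is locked while the button is out. First stop: a sprung click felt from about 0.045 to 0.052, about 8 N more to pull through. Elsewhere about 4 N raises it, and it sinks when let go. Nothing locks it at the top. A red ring on the tube comes out of the dark outer tube at each stop.
- release (a joint): How far the red button is pressed in, m: 0 = out, 0.006 = flush. 20 mm wide (y), 22 mm high, 6 mm proud of the middle of the head's -x face (towards the robot); moves along +x. Pressed more than about 0.003 it unlocks the mast, which stays unlocked once raised 15 mm. Sprung: 2 N at first, 6 N flush; gripping the head across its -x and +x faces squeezes it flush.
- head_grip (a point): Centre of the yellow lamp head on top of the mast, level with the middle of the red button; axes as the base. Head: 40 mm (x) x 52 mm (y) x 53.5 mm high, black and white lens on top. This point is 22 mm above the head's underside and 31.5 mm below its top, 141 mm above the bench with the mast down. Its -x and +x faces are for gripping; the red button is in the -x one.
- jar: clear screw jar with a red lid, 66 mm across, 95 mm high, bystander. Origin: centre of the underside.
- sanding_block: black sanding block with a cork sole, 67 (x) x 112 (y) x 39 mm, bystander. Origin: centre of the underside.
Not all that is in view belongs to the job. Leave any green look-alike of the battery alone.

How it is judged (in metres and radians):
On the way, in this order (a step that is already met when the one before it is completed fails the run):
1. the battery is seated flush in the bay and let go of, the mast still down (z of battery in the frame of bay below 0.0025 m and horizontal distance between battery and bay below 0.004 m and angle between battery's own z axis and vertical below 0.06 rad and contact force between each of the arm, the fingers and battery below 0.1 N and value of joint mast below 0.005 m), for 0.2 s.
2. the release button is pressed in with the mast still down (value of joint release above 0.0035 m and value of joint mast below 0.01 m), for 0.05 s.
3. the mast is pulled through its first stop (value of joint mast above 0.056 m), for 0.05 s.
At the end, for the whole second after the job is handed in: The fingers grip the lamp head (grasp point within 60 mm of the head's centre, contact over 2 N) with the mast at its second stop (within 5 mm of the end of its 90 mm travel) and still, and the battery is seated in the bay: within 2.5 mm of its floor, 4 mm of its centre and upright within 0.06 rad (value of joint mast above 0.085 m and velocity of joint mast between -0.02 and 0.02 m/s and contact force between the fingers and light_base above 2 N and z of battery in the frame of bay below 0.0025 m and horizontal distance between battery and bay below 0.004 m and angle between battery's own z axis and vertical below 0.06 rad and distance between the grasp point and head_grip below 0.06 m); the arm keeps its last pose, push and grip.
It fails at once if a bystander (the screw jar or the sanding block) is pushed more than 3 cm (distance of any of jar, sanding_block from where it was at the start of the episode above 0.03 m).
It also fails if it takes over 48 s, if anything falls off the work surface, if the arm or the gripper's body presses on something with over 40 N, if the wrist force passes 120 N, or if a joint passes its speed limit or range.

## Robot

A 6-joint arm with a two-finger parallel gripper is mounted at the origin on the work surface; the furniture and walls round the work are solid. World frame = base frame: x ahead of the robot, y to its left, z up, the work surface at z = 0. Lengths are in m, angles in degrees, forces in N, time in s.
With the tool pointing down it reaches from about 0.35 to 0.725 m from the base axis. Payload 6 kg.
Tool frame: the origin (TCP) lies at the very end of the fingers, on their centre line; the grasp point (between the pads) lies 19 mm behind it; z points along the fingers, y is the line along which they close (so a half turn about z gives the same grasp; the last joint's range is limited). The gripper opens to 85 mm and grips with 20 to 120 N. Pads are 22 mm wide; open, the fingers measure 114 mm over their backs; the gripper's body (76 mm by 85 mm) begins 54 mm behind the grasp point. The pads swing forward as they close: fully open they stand 13 mm farther back than shut.
Start: joints at [93.604, 2.303, 4.859, 0, -92.561, -19.12], TCP at [0.16, 0.578, 0.231] pointing down, gripper open.
Joint ranges: [-146.85, 146.85], [-73.84, 115.35], [-62.03, 85.46], [-188.31, 113.3], [-161.28, -10.13], [-171.36, 171.36]. Speed limits (degrees/s): [147.25, 147.25, 172.46, 180, 180, 180].

## Interface

Orientations are given as a 3x3 rotation matrix whose columns are the frame's x, y, z axes.
In Python, from bench import r gives the robot as it stands.
- The arm moves only by the tool carry_out, never from a script. Its argument "series" is a list of rows, each an object of numbers: "x", "y", "z": the shift along the tool's x, y, z as a fraction of full scale; "rx", "ry", "rz": the turn, a rotation vector about the tool's x, y, z as a fraction of full scale; "hand": the gripper's target within -1 to 1 (fully open at 1, half-way at 0, shut at -1). A call has 1 to 20 rows; each row is the pose to reach, as a shift and turn from the pose commanded when the call began, along the tool's axes at that moment; what a row does not reach only later rows make up. Full scale, the value 1, is 400 mm for a shift and 90 degrees for a turn. A row lasts 1/10 s, in which the tool goes at most 50 mm and 8.59 degrees, less where a joint would pass 70% of its speed; a pose out of reach is approached as far as the arm can. A call with a number of a shift or a turn outside -1 to 1 is refused whole. A call with a gripper value outside its range is refused whole. The fingers move at their own pace and stop on an object; the grip force is fixed at half the most. Time passes only in rows, so rows that repeat a pose let the fingers close. It gives the time, the measured TCP pose, the force, the opening and the grip force at its end, in the units of the state.
- r.get_state(): the state, without advancing time (a new reading comes with each control period).
- r.grab_frame(name): name is "scene" or "top"; returns the picture (384x512x3 uint8, red, green, blue); there is no depth.
- r.camera_model(name): a dict with "intrinsics" (3x3 intrinsics, pixels), "D" ([k1, k2, p1, p2, k3] as OpenCV has them; the pictures are not rectified), "position" and "rotation" of the camera in the world. Camera axes: x right, y down, z forward; pixel columns grow to the right and rows downward; lengths in m; the calibration is good to about 2 mm. A picture is of the moment at which its call begins. camera_model takes no time and is no camera call.
- r.sign_off(): hands the job in; it is judged then, once.
The state is a dict: "time_s": time; "joint_positions": joint angles; "joint_velocities": joint speeds; "tau": joint torques, N m; "tool_pos": TCP position; "orientation": TCP orientation; "force": force on the tool from outside, world axes, zero at the start; "ft_torque": the same for the moment, N m; "gripper_width": finger opening in m; "gripper_force": force on a finger pad.
Only numpy, scipy, OpenCV 4.12 (cv2) and the standard library are available. Lean on these libraries where they do the work, as an engineer would, in place of code of your own. Each camera call takes 0.05 s, during which the arm holds its last target. There are 200 camera calls.

## Working session

There is one attempt and no reset: what is moved stays moved. The work goes in short steps, Python scripts to look and compute and a tool call to move; the robot and the scene stay as the last step left them, time stands still between calls to the robot, and variables do not carry over. Pictures are saved under pics/ and viewed, at most 10 in all, crops included, and the job is handed in when it is done.

Besides the shell and the picture viewer there is one more tool, called after "Call:" as name(argument=value, ...) on one line, values as JSON. carry_out: Moves the arm, as the interface text tells. Shift numbers are shares of 400 mm and turn numbers shares of 90 degrees, none past 1 either way. Its arguments: {"type":"object","properties":{"series":{"type":"array"}},"required":["series"]}

```bash
mkdir -p pics
python3 - <<'E'
from bench import r
import cv2
for n in("scene","top"):
    f=r.grab_frame(n); cv2.imwrite(f"pics/{n}0.png",cv2.resize(f[:,:,::-1],(800,600),interpolation=cv2.INTER_CUBIC)); cv2.imwrite(f"/tmp/{n}0_raw.png",f[:,:,::-1])
    m=r.camera_model(n); print(n,m)
s=r.get_state();print(s)
E
```

```text
scene {'intrinsics': array([[432.80605336,   0.        , 252.5645286 ],
       [  0.        , 432.80605336, 191.12914371],
       [  0.        ,   0.        ,   1.        ]]), 'D': array([-0.10984562,  0.        ,  0.        ,  0.        ,  0.        ]), 'position': array([0.53258305, 1.00729757, 0.62372812]), 'rotation': array([[-0.99297631,  0.07287203, -0.09320791],
       [ 0.11564349,  0.43137991, -0.89472787],
       [-0.02499261, -0.89922246, -0.43677721]])}
top {'intrinsics': array([[419.18760286,   0.        , 255.77017529],
       [  0.        , 419.18760286, 186.32826451],
       [  0.        ,   0.        ,   1.        ]]), 'D': array([-0.00478672,  0.        ,  0.        ,  0.        ,  0.        ]), 'position': array([ 0.18438784, -0.05998187,  1.14933578]), 'rotation': array([[-0.02118199, -0.97372944,  0.22672074],
       [-0.99977273,  0.02117726, -0.00245349],
       [-0.00241229, -0.22672118, -0.97395672]])}
{'time_s': 0.1, 'joint_positions': array([ 9.36051423e+01,  2.33650607e+00,  4.80764597e+00, -2.36650944e-02,
       -9.25603972e+01, -1.91191280e+01]), 'joint_velocities': array([-0.01029892,  0.01166209,  0.1337642 ,  0.14409716, -0.02536847,
       -0.00266951]), 'tau': array([-4.96163964e-03, -3.69350016e+01,  3.48276150e+01,  6.95158526e+00,
       -4.50983542e-03,  5.28706806e-06]), 'tool_pos': array([0.16033707, 0.57787935, 0.23036115]), 'orientation': array([[ 9.63570060e-01, -2.67455866e-01, -3.13848015e-04],
       [-2.67456023e-01, -9.63568771e-01, -1.58069945e-03],
       [ 1.20353194e-04,  1.60705521e-03, -9.99998701e-01]]), 'force': array([-0.31229403, -0.61896984, -0.20486313]), 'ft_torque': array([-0.03150109,  0.0100848 , -0.00768917]), 'gripper_force': 0.0, 'gripper_width': 0.08574109138432486}
```

View pics/scene0.png

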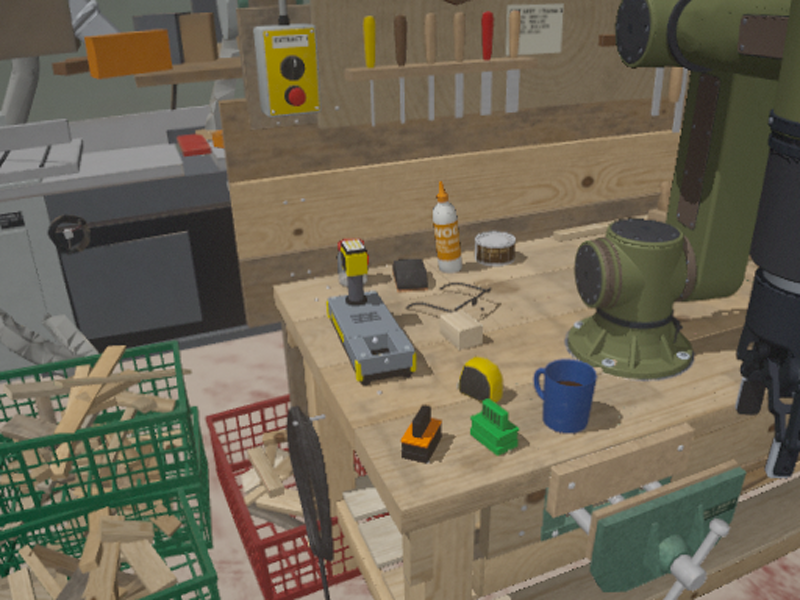

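View pics/top0.png

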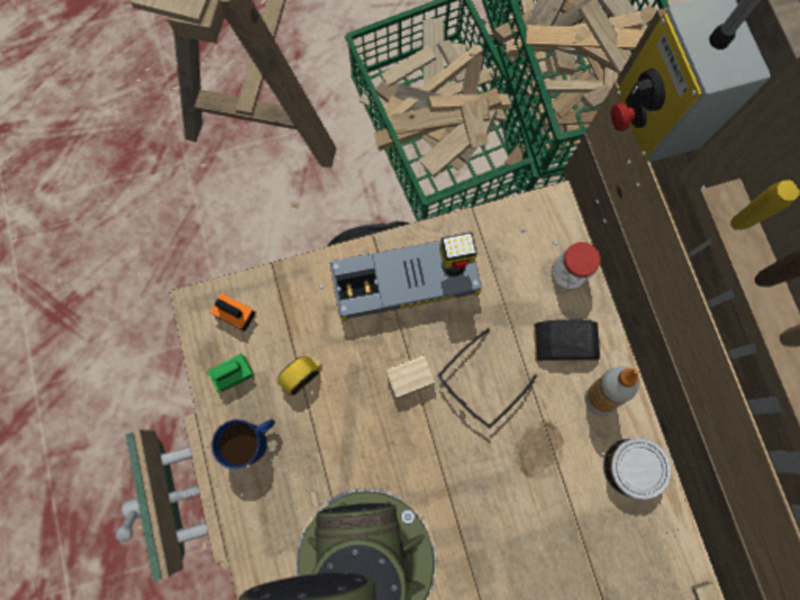

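The scene view shows the orange battery at (422,435), the green look-alike at (494,427) and the light with its head at (353,258). In the top view they are at (233,312), (231,373) and (459,247), with the bay at (357,288). Candidates for the battery, in top pixels: orange-topped block (233,312), green block (231,373), yellow tape measure (299,375), and the orange box on the wall shelf, scene (130,52). I choose the orange-topped block with the black rib and will check it in a close crop.

Run:
```python
import cv2,numpy as np
t=cv2.imread('/tmp/top0_raw.png'); s=cv2.imread('/tmp/scene0_raw.png')
def crop(im,x0,y0,w,h,k):
    c=cv2.resize(im[y0:y0+h,x0:x0+w],None,fx=k,fy=k,interpolation=cv2.INTER_CUBIC)
    for i in range(0,w,10):
        cv2.line(c,(i*k,0),(i*k,6 if (x0+i)%50 else 14),(0,0,255),1)
        if (x0+i)%50==0: cv2.putText(c,str(x0+i),(i*k,26),0,.4,(0,0,255),1)
    for i in range(0,h,10):
        cv2.line(c,(0,i*k),(6 if (y0+i)%50 else 14,i*k),(0,0,255),1)
        if (y0+i)%50==0: cv2.putText(c,str(y0+i),(16,i*k+4),0,.4,(0,0,255),1)
    return c
a=crop(t,200,140,120,70,6)   # 720x420 base
cv2.imwrite('pics/c_base.png',a)
b=crop(t,120,180,50,50,8); d=crop(s,250,250,50,50,8)
cv2.imwrite('pics/c_bat.png',np.hstack([b,d]))
```

```text
(no output)
```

View pics/c_base.png

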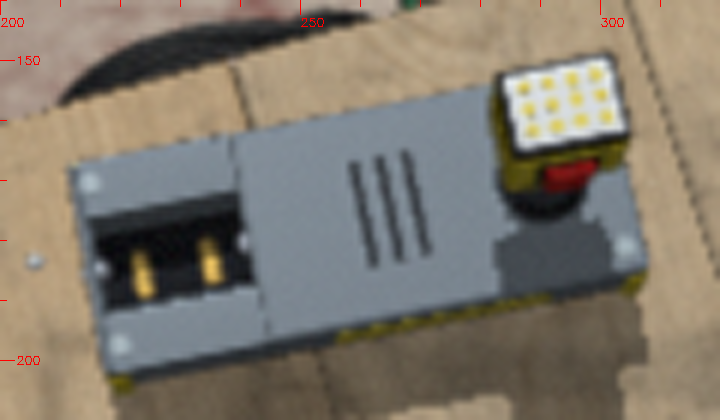

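View pics/c_bat.png

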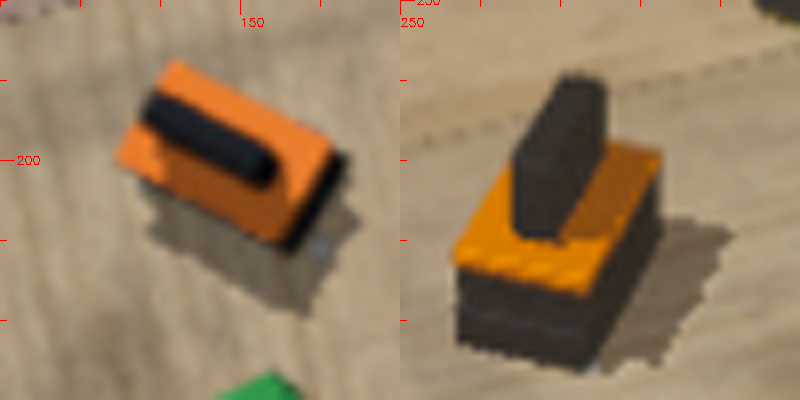

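The crops confirm the orange-topped black block with a black rib. Its orange corners in the top crop are at (175,58), (115,158), (283,245) and (333,150). The base's top corners are at (70,168), (107,375) and (643,270), and the bay is at (88–258, 193–312). Next I fit both poses.

```bash
cat > h.py <<'E'
import numpy as np, cv2
from bench import r
from scipy.optimize import least_squares
M={n:r.camera_model(n) for n in("top","scene")}
def proj(n,P):
    m=M[n];R=m['rotation'].T
    return cv2.projectPoints(np.atleast_2d(np.asarray(P,float)),cv2.Rodrigues(R)[0],-R@m['position'],m['intrinsics'],m['D'])[0][:,0]
def raw(p,x0,y0,k): return (np.asarray(p,float)+.5)/k-.5+np.array([x0,y0])
def world(q,L,z0=0):
    L=np.asarray(L,float)/1000;c,s=np.cos(q[2]),np.sin(q[2])
    return np.c_[q[0]+c*L[:,0]-s*L[:,1],q[1]+s*L[:,0]+c*L[:,1],L[:,2]+z0]
def fit(obs,q0):
    f=lambda q:np.concatenate([(proj(n,world(q,L))-p).ravel() for n,L,p in obs])
    o=least_squares(f,q0,loss='soft_l1');return o.x,o.fun
E
python3 - <<'E'
from h import *
T=lambda *p:raw(p,120,180,8); S=lambda *p:raw(p,250,250,8)
A,B,C,D=[20,32],[-20,32],[-20,-32],[20,-32]
tb=("top",[a+[34] for a in(A,B,C,D)],T((175,58),(115,158),(283,245),(333,150)))
sb=("scene",[A+[34],B+[34],C+[34],A+[0],B+[0]],S((52,262),(188,294),(262,150),(57,345),(188,372)))
np.set_printoptions(precision=4,suppress=True)
for o in([tb],[sb],[tb,sb]):
    q,f=fit(o,[.5,.25,.3]); print('bat',q[:2],np.degrees(q[2]),f.round(1))
tt=("top",[[50,125,55],[-50,125,55],[-50,-125,55],[22,119,55],[22,51,55],[-22,51,55],[-22,119,55]],raw([(70,168),(107,375),(643,270),(88,218),(237,193),(258,285),(105,312)],200,140,6))
q,f=fit([tt],[.55,0,0]); print('base',q[:2],np.degrees(q[2]),f.round(1))
print('bay',world(q,[[0,85,21]]),'head',world(q,[[0,-85,141]]))
print('headtop pred crop',((proj('top',world(q,[[20,-59,172],[20,-111,172],[-20,-111,172],[-20,-59,172]]))-[200,140])*6+2.5).round())
s=cv2.imread('/tmp/scene0_raw.png')
x0,y0=200,145
c=cv2.resize(s[y0:y0+100,x0:x0+80],None,fx=6,fy=6,interpolation=cv2.INTER_CUBIC)
for L in([50,125,55],[-50,125,55],[-50,-125,55],[22,119,55],[22,51,55],[-22,51,55],[-22,119,55],[-20,-59,172.5],[20,-59,172.5]):
    p=(proj('scene',world(q,[L]))[0]-[x0,y0])*6+2.5; cv2.circle(c,tuple(int(v) for v in p),3,(0,0,255),1); print(L,p.round())
cv2.imwrite('pics/c_sc.png',c)
E
```

```text
bat [0.4162 0.231 ] -29.091153202512952 [ 0.2  0.1 -0.   0.3 -0.8  0.3  0.5 -0.7]
bat [0.419  0.2303] -27.950553845407637 [-0.1 -1.1  0.2 -1.3  0.   0.1 -0.4  0.7  0.2  1.3]
bat [0.4179 0.2307] -29.031835847557605 [ 0.3 -0.5  0.1 -0.3 -0.7 -0.3  0.7 -1.3  0.2 -1.2  0.4 -1.2  0.8  0.3
 -0.1  0.7  0.4  1.4]
base [ 0.4685 -0.0729] 9.96325836777882 [-0.8 -0.8 -0.5  0.3  1.9  0.   0.2  0.3  0.1 -0.3 -0.3 -0.   0.2  0.3]
bay [[0.4537 0.0108 0.021 ]] head [[ 0.4832 -0.1566  0.141 ]]
headtop pred crop [[493.  70.]
 [617.  46.]
 [639. 139.]
 [513. 163.]]
[50, 125, 55] [178. 514.]
[-50, 125, 55] [402. 475.]
[-50, -125, 55] [250. 244.]
[22, 119, 55] [238. 496.]
[22, 51, 55] [199. 423.]
[-22, 51, 55] [293. 408.]
[-22, 119, 55] [336. 479.]
[-20, -59, 172.5] [217.  84.]
[20, -59, 172.5] [134.  95.]
```

View pics/c_sc.png

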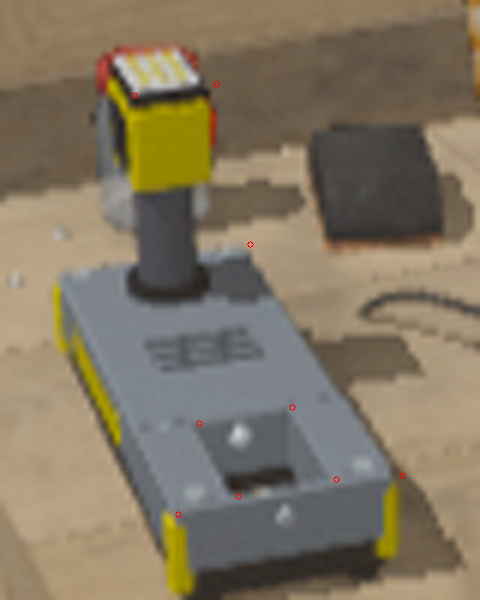

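The scene crop shows the predicted base points about 1 px (~2 mm) right of the image. I'll combine both cameras and compute the approach.

```bash
cat >> h.py <<'E'
def rel(p,yaw):
    """shift/turn fractions to TCP p with closing axis y at yaw deg, pointing down"""
    s=r.get_state();R=s['orientation'];a=np.radians(yaw);y=np.array([np.cos(a),np.sin(a),0]);z=np.array([0,0,-1.])
    G=np.c_[np.cross(y,z),y,z]
    print('t',s['time_s'],'tcp',s['tool_pos'].round(4),'shift',(R.T@(np.array(p)-s['tool_pos'])/.4).round(4),'turn',(cv2.Rodrigues(R.T@G)[0][:,0]/(np.pi/2)).round(4))
E
python3 - <<'E'
from h import *
np.set_printoptions(precision=4,suppress=True)
tt=("top",[[50,125,55],[-50,125,55],[22,119,55],[22,51,55],[-22,51,55],[-22,119,55]],raw([(70,168),(107,375),(88,218),(237,193),(258,285),(105,312)],200,140,6))
ss=("scene",[[50,125,55],[-50,125,55],[22,119,55],[22,51,55],[-22,51,55],[-22,119,55]],raw([(165,515),(395,478),(226,500),(195,420),(288,408),(328,482)],200,145,6))
for o in([tt],[ss],[tt,ss]):
    q,f=fit(o,[.47,-.07,.17]); print('base',q[:2],np.degrees(q[2]),f.round(1),'bay',world(q,[[0,85,21]]),'head',world(q,[[0,-85,141]]))
rel([.418,.2307,.15],-29+180-60); rel([.418,.2307,.15],151)
E
```

```text
base [ 0.4684 -0.0734] 9.921367131256215 [-0.6 -0.8 -0.4  0.3  0.4  0.3  0.3 -0.3 -0.1 -0.   0.4  0.3] bay [[0.4537 0.0103 0.021 ]] head [[ 0.483  -0.1572  0.141 ]]
base [ 0.4687 -0.0729] 7.88329741328074 [ 0.2 -0.2 -0.3  0.2  0.3 -0.5 -0.1  0.5  0.1  0.2 -0.2 -0. ] bay [[0.457  0.0113 0.021 ]] head [[ 0.4804 -0.1571  0.141 ]]
base [ 0.4689 -0.0735] 9.078032005505527 [-0.4 -1.6 -0.7 -0.5  0.4 -0.5  0.4 -0.7 -0.3 -0.5  0.2 -0.5  1.2 -0.3
  0.4 -0.3  1.1 -0.7  0.2  0.5  0.4 -0.   0.6 -0.4] bay [[0.4555 0.0105 0.021 ]] head [[ 0.4823 -0.1574  0.141 ]]
t 0.1 tcp [0.1603 0.5779 0.2304] shift [0.8528 0.6637 0.2021] turn [ 0.0001 -0.0015  1.8165]
t 0.1 tcp [0.1603 0.5779 0.2304] shift [0.8528 0.6637 0.2021] turn [ 0.0007 -0.001   1.1499]
```

Call:
carry_out(series=[{"x": 0.853, "y": 0.664, "z": 0.1, "rz": 0.9, "hand": 0}, {"x": 0.853, "y": 0.664, "z": 0.1, "rz": 0.9, "hand": 0}, {"x": 0.853, "y": 0.664, "z": 0.1, "rz": 0.9, "hand": 0}, {"x": 0.853, "y": 0.664, "z": 0.1, "rz": 0.9, "hand": 0}, {"x": 0.853, "y": 0.664, "z": 0.1, "rz": 0.9, "hand": 0}, {"x": 0.853, "y": 0.664, "z": 0.1, "rz": 0.9, "hand": 0}, {"x": 0.853, "y": 0.664, "z": 0.1, "rz": 0.9, "hand": 0}, {"x": 0.853, "y": 0.664, "z": 0.1, "rz": 0.9, "hand": 0}, {"x": 0.853, "y": 0.664, "z": 0.1, "rz": 0.9, "hand": 0}, {"x": 0.853, "y": 0.664, "z": 0.1, "rz": 0.9, "hand": 0}, {"x": 0.853, "y": 0.664, "z": 0.1, "rz": 0.9, "hand": 0}, {"x": 0.853, "y": 0.664, "z": 0.1, "rz": 0.9, "hand": 0}, {"x": 0.853, "y": 0.664, "z": 0.1, "rz": 0.9, "hand": 0}])

```text
invalid input
```

Run:
```python
from h import *
s=r.get_state();print(s['joint_positions'].round(1),s['gripper_width'],s['force'].round(1))
rel([.418,.2307,.085],151)
```

```text
[ 93.6   2.3   4.8  -0.  -92.6 -19.1] 0.08574109138432486 [-0.3 -0.6 -0.2]
t 0.1 tcp [0.1603 0.5779 0.2304] shift [0.8528 0.6635 0.3646] turn [ 7.0000e-04 -1.0000e-03  1.1499e+00]
```

Call:
carry_out(series=[{"x": 0.853, "y": 0.664, "z": 0.1, "rx": 0, "ry": 0, "rz": 0.9, "hand": 0}, {"x": 0.853, "y": 0.664, "z": 0.1, "rx": 0, "ry": 0, "rz": 0.9, "hand": 0}, {"x": 0.853, "y": 0.664, "z": 0.1, "rx": 0, "ry": 0, "rz": 0.9, "hand": 0}, {"x": 0.853, "y": 0.664, "z": 0.1, "rx": 0, "ry": 0, "rz": 0.9, "hand": 0}, {"x": 0.853, "y": 0.664, "z": 0.1, "rx": 0, "ry": 0, "rz": 0.9, "hand": 0}, {"x": 0.853, "y": 0.664, "z": 0.1, "rx": 0, "ry": 0, "rz": 0.9, "hand": 0}, {"x": 0.853, "y": 0.664, "z": 0.1, "rx": 0, "ry": 0, "rz": 0.9, "hand": 0}, {"x": 0.853, "y": 0.664, "z": 0.1, "rx": 0, "ry": 0, "rz": 0.9, "hand": 0}, {"x": 0.853, "y": 0.664, "z": 0.1, "rx": 0, "ry": 0, "rz": 0.9, "hand": 0}, {"x": 0.853, "y": 0.664, "z": 0.1, "rx": 0, "ry": 0, "rz": 0.9, "hand": 0}, {"x": 0.853, "y": 0.664, "z": 0.1, "rx": 0, "ry": 0, "rz": 0.9, "hand": 0}, {"x": 0.853, "y": 0.664, "z": 0.1, "rx": 0, "ry": 0, "rz": 0.9, "hand": 0}, {"x": 0.853, "y": 0.664, "z": 0.1, "rx": 0, "ry": 0, "rz": 0.9, "hand": 0}])

```text
time_s: 1.4
tool_pos: [0.4178, 0.2315, 0.1912]
orientation: [[-0.111, -0.994, -0.0], [-0.994, 0.111, -0.0], [0.0, 0.0, -1.0]]
force: [0.5, 0.5, 0.4]
gripper_width: 0.0425
gripper_force: 0.0
```

Run:
```python
from h import *
s=r.get_state();print(s['joint_positions'].round(1),s['gripper_width'],s['force'].round(1))
rel([.418,.2307,.085],151)
```

```text
[ 53.3 -16.9 -16.7  -0.  -90.2 -59.6] 0.042481169045820395 [0.5 0.5 0.4]
t 1.4 tcp [0.4178 0.2315 0.1912] shift [ 0.0019 -0.0007  0.2656] turn [ 1.000e-04 -1.000e-04  2.514e-01]
```

Call:
carry_out(series=[{"x": 0.002, "y": -0.001, "z": 0.1, "rx": 0, "ry": 0, "rz": 0.25, "hand": 0}, {"x": 0.002, "y": -0.001, "z": 0.2, "rx": 0, "ry": 0, "rz": 0.25, "hand": 0}, {"x": 0.002, "y": -0.001, "z": 0.26, "rx": 0, "ry": 0, "rz": 0.25, "hand": 0}, {"x": 0.002, "y": -0.001, "z": 0.26, "rx": 0, "ry": 0, "rz": 0.25, "hand": 0}, {"x": 0.002, "y": -0.001, "z": 0.32, "rx": 0, "ry": 0, "rz": 0.25, "hand": 0}, {"x": 0.002, "y": -0.001, "z": 0.36, "rx": 0, "ry": 0, "rz": 0.25, "hand": 0}, {"x": 0.002, "y": -0.001, "z": 0.382, "rx": 0, "ry": 0, "rz": 0.25, "hand": 0}, {"x": 0.002, "y": -0.001, "z": 0.382, "rx": 0, "ry": 0, "rz": 0.25, "hand": 0}])

```text
time_s: 2.2
tool_pos: [0.4184, 0.2303, 0.0387]
orientation: [[-0.483, -0.876, -0.0], [-0.876, 0.483, -0.001], [0.001, -0.0, -1.0]]
force: [-0.7, 0.8, 1.1]
gripper_width: 0.0425
gripper_force: 0.0
```

Call:
carry_out(series=[{"x": 0, "y": 0, "z": 0, "rx": 0, "ry": 0, "rz": 0, "hand": -1}, {"x": 0, "y": 0, "z": 0, "rx": 0, "ry": 0, "rz": 0, "hand": -1}, {"x": 0, "y": 0, "z": 0, "rx": 0, "ry": 0, "rz": 0, "hand": -1}, {"x": 0, "y": 0, "z": 0, "rx": 0, "ry": 0, "rz": 0, "hand": -1}, {"x": 0, "y": 0, "z": 0, "rx": 0, "ry": 0, "rz": 0, "hand": -1}, {"x": 0, "y": 0, "z": 0, "rx": 0, "ry": 0, "rz": 0, "hand": -1}])

```text
time_s: 2.8
tool_pos: [0.4194, 0.2307, 0.0401]
orientation: [[-0.485, -0.875, 0.002], [-0.875, 0.485, 0.001], [-0.002, -0.001, -1.0]]
force: [0.3, -0.0, 6.6]
gripper_width: 0.0125
gripper_force: 60.9
```

Call:
carry_out(series=[{"x": 0, "y": 0, "z": -0.1, "rx": 0, "ry": 0, "rz": 0, "hand": -1}, {"x": 0, "y": 0, "z": -0.2, "rx": 0, "ry": 0, "rz": 0, "hand": -1}, {"x": 0, "y": 0, "z": -0.275, "rx": 0, "ry": 0, "rz": 0, "hand": -1}, {"x": 0, "y": 0, "z": -0.275, "rx": 0, "ry": 0, "rz": 0, "hand": -1}])

```text
time_s: 3.2
tool_pos: [0.42, 0.2312, 0.1532]
orientation: [[-0.485, -0.875, 0.005], [-0.875, 0.485, 0.005], [-0.007, -0.002, -1.0]]
force: [0.6, 1.6, -2.1]
gripper_width: 0.0129
gripper_force: 59.9
```

Run:
```python
from h import *
s=r.get_state();print(s['joint_positions'].round(1),s['gripper_width'],s['gripper_force'],s['force'].round(1))
rel([.455,.0105,.11],189.5)
```

```text
[ 53.1 -16.8 -20.6   0.1 -85.7 -82.1] 0.01285914118220834 59.87619638442993 [ 0.6  1.6 -2.1]
t 3.2 tcp [0.42   0.2312 0.1532] shift [ 0.4409 -0.3438  0.1059] turn [-0.0029  0.0036 -0.4278]
```

Call:
carry_out(series=[{"x": 0.11, "y": -0.086, "z": 0, "rx": 0, "ry": 0, "rz": -0.09, "hand": -1}, {"x": 0.19, "y": -0.15, "z": 0, "rx": 0, "ry": 0, "rz": -0.18, "hand": -1}, {"x": 0.27, "y": -0.21, "z": 0, "rx": 0, "ry": 0, "rz": -0.27, "hand": -1}, {"x": 0.35, "y": -0.273, "z": 0, "rx": 0, "ry": 0, "rz": -0.35, "hand": -1}, {"x": 0.42, "y": -0.327, "z": 0.04, "rx": 0, "ry": 0, "rz": -0.428, "hand": -1}, {"x": 0.441, "y": -0.344, "z": 0.085, "rx": -0.003, "ry": 0.004, "rz": -0.428, "hand": -1}, {"x": 0.441, "y": -0.344, "z": 0.085, "rx": -0.003, "ry": 0.004, "rz": -0.428, "hand": -1}, {"x": 0.441, "y": -0.344, "z": 0.085, "rx": -0.003, "ry": 0.004, "rz": -0.428, "hand": -1}, {"x": 0.441, "y": -0.344, "z": 0.085, "rx": -0.003, "ry": 0.004, "rz": -0.428, "hand": -1}])

```text
time_s: 4.1
tool_pos: [0.4535, 0.0098, 0.1151]
orientation: [[0.166, -0.986, -0.005], [-0.986, -0.166, -0.005], [0.004, 0.006, -1.0]]
force: [0.9, -0.3, -1.6]
gripper_width: 0.0128
gripper_force: 59.6
```

Run:
```python
from h import *
t=r.grab_frame('top')[:,:,::-1].copy(); s=r.grab_frame('scene')[:,:,::-1].copy()
cv2.imwrite('/tmp/t1.png',t);cv2.imwrite('/tmp/s1.png',s)
a=cv2.resize(t[140:215,195:255],None,fx=6,fy=6,interpolation=cv2.INTER_CUBIC)
b=cv2.resize(s[175:250,215:285],None,fx=6,fy=6,interpolation=cv2.INTER_CUBIC)
cv2.imwrite('pics/chk1.png',np.hstack([a,b]))
rel([.455,.0105,.11],189.5)
```

```text
t 4.2 tcp [0.4536 0.01   0.1153] shift [-0.0007 -0.0038  0.0132] turn [ 0.0033 -0.0026  0.0008]
```

View pics/chk1.png

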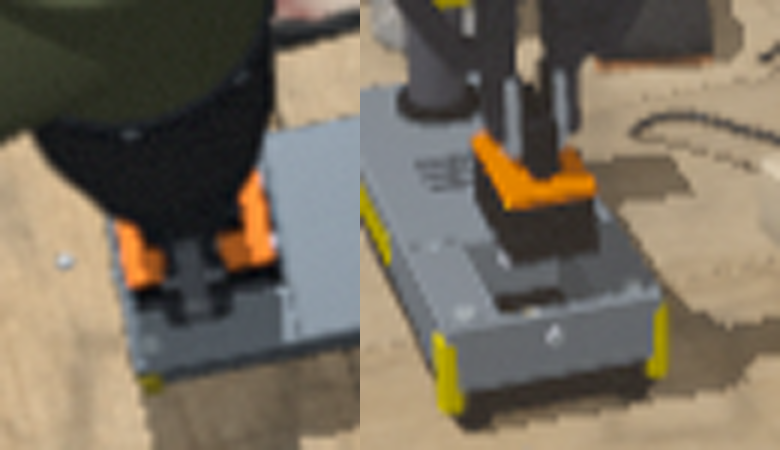

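In the check picture, the held battery is over the bay. Its orange corners in the scene half are at (512,208), (597,187) and (475,132), and in the top half at (127,290), (278,262) and (115,220). I'll fit its pose relative to the bay in each camera.

Run:
```python
from h import *
np.set_printoptions(precision=4,suppress=True)
A,B,C,D=[20,32],[-20,32],[-20,-32],[20,-32]
tb=("top",[a+[34] for a in(A,B,C)],raw([(115,220),(127,290),(278,262)],195,140,6))
sb=("scene",[A+[34],B+[34],D+[34],A+[0],B+[0]],raw([(152,208),(237,187),(115,132),(155,262),(240,250)],215,175,6))
tt=("top",[[50,125,55],[-50,125,55],[22,119,55],[22,51,55],[-22,51,55],[-22,119,55]],raw([(70,168),(107,375),(88,218),(237,193),(258,285),(105,312)],200,140,6))
ss=("scene",[[50,125,55],[-50,125,55],[22,119,55],[22,51,55],[-22,51,55],[-22,119,55]],raw([(165,515),(395,478),(226,500),(195,420),(288,408),(328,482)],200,145,6))
def fz(obs,q0,z=None):
    f=lambda q:np.concatenate([(proj(n,world(q[:3],L,q[3] if z is None else z))-p).ravel() for n,L,p in obs])
    o=least_squares(f,q0);return o.x,o.fun
tcp=r.get_state()['tool_pos']
for nm,b,base in(("top",[tb],[tt]),("scene",[sb],[ss]),("both",[tb,sb],[tt,ss])):
    q,_=fit(base,[.47,-.07,.17]); bay=world(q,[[0,85,21]])[0]
    p,f=fz(b,[.455,.01,.17,.075],.075 if nm!="both" else None)
    print(nm,'bat',p[:2],np.degrees(p[2]),p[3],'bay',bay[:2],np.degrees(q[2]),'diff mm',(p[:2]-bay[:2])*1e3,'bat-tcp',(p[:2]-tcp[:2])*1e3,f.round(1))
```

```text
top bat [0.4474 0.0108] 12.697333822034505 0.075 bay [0.4537 0.0103] 9.921367131256215 diff mm [-6.3157  0.4463] bat-tcp [-6.1952  0.7589] [-0.7 -1.7  0.7  1.4  0.   0.2]
scene bat [0.4518 0.0074] 9.248633827094615 0.075 bay [0.457  0.0113] 7.88329741328074 diff mm [-5.2182 -3.8246] bat-tcp [-1.7698 -2.5564] [-0.4 -1.6  0.6 -0.5 -0.2  0.3 -0.4  1.1  0.4  0.7]
both bat [0.4503 0.0096] 10.001464838946909 0.07535163194051583 bay [0.4555 0.0105] 9.078032005505527 diff mm [-5.2121 -0.8493] bat-tcp [-3.3191 -0.3889] [-0.  -3.4  0.7 -0.2  0.2 -0.3  0.5 -1.4  1.4 -0.3  0.3  0.5  0.5  1.3
  1.2  0.8]
```

Call:
carry_out(series=[{"x": 0.001, "y": -0.0075, "z": 0.02, "rx": 0.003, "ry": -0.003, "rz": 0, "hand": -1}, {"x": 0.001, "y": -0.0075, "z": 0.037, "rx": 0.003, "ry": -0.003, "rz": 0, "hand": -1}, {"x": 0.001, "y": -0.0075, "z": 0.037, "rx": 0.003, "ry": -0.003, "rz": 0, "hand": -1}, {"x": 0.001, "y": -0.0075, "z": 0.037, "rx": 0.003, "ry": -0.003, "rz": 0, "hand": -1}])

```text
time_s: 4.6
tool_pos: [0.456, 0.009, 0.0994]
orientation: [[0.165, -0.986, -0.002], [-0.986, -0.165, -0.0], [0.0, 0.002, -1.0]]
force: [-0.8, 0.2, -2.2]
gripper_width: 0.0127
gripper_force: 59.7
```

Run:
```python
from h import *
rel([.455,.0105,.11],189.5)
t=r.grab_frame('top')[:,:,::-1].copy(); s=r.grab_frame('scene')[:,:,::-1].copy()
a=cv2.resize(t[165:210,205:253],None,fx=8,fy=8,interpolation=cv2.INTER_CUBIC)
b=cv2.resize(s[190:240,225:273],None,fx=8,fy=8,interpolation=cv2.INTER_CUBIC)
a=cv2.copyMakeBorder(a,0,40,0,0,0)
cv2.imwrite('pics/chk2.png',np.hstack([a,b]))
```

```text
t 4.6 tcp [0.456  0.009  0.0994] shift [-0.004   0.0019 -0.0266] turn [ 0.0016 -0.      0.0001]
```

View pics/chk2.png

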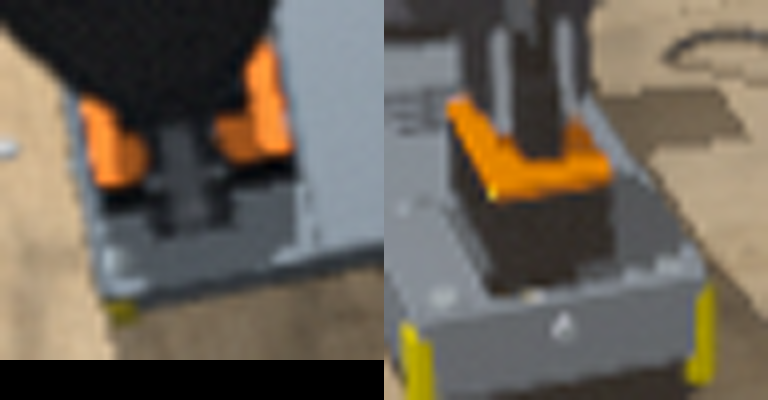

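In the scene half, the battery's orange corners are at (490,192), (612,163) and (455,100). The bay's front edge runs from (486,306) to (622,282). I'll compare this with predictions for a centred battery.

Run:
```python
from h import *
np.set_printoptions(precision=1,suppress=True)
z=.0994-.040
Lt=[[20,32,34],[-20,32,34],[20,-32,34]]; Lu=[[-20,32,34],[-20,-32,34],[20,32,34]]
for nm,q in(('scene',[.4570,.0113,np.radians(7.88)]),('both',[.4555,.0105,np.radians(9.1)]),('top',[.4537,.0103,np.radians(9.92)]),('tcp',[.456,.009,np.radians(9.5)])):
    print(nm,'scene',((proj('scene',world(q,Lt,z))-[225,190])*8+3.5+[384,0]).ravel(),'top',((proj('top',world(q,Lu,z))-[205,165])*8+3.5).ravel())
```

```text
scene scene [487.5 194.5 609.6 176.7 445.2 105.5] top [ 91.4 173.  287.  142.5  74.6  55.1]
both scene [494.4 193.2 615.7 174.2 447.8 105. ] top [ 95.5 179.3 290.5 144.7  76.1  61.7]
top scene [501.6 192.7 622.3 172.8 452.  104.9] top [ 97.2 185.9 291.8 148.6  76.1  68.5]
tcp scene [493.2 191.2 614.1 171.8 445.4 103.3] top [100.7 178.3 295.4 142.4  80.4  60.8]
```

Call:
carry_out(series=[{"x": -0.0014, "y": -0.0025, "z": 0.005, "rx": 0.001, "ry": 0, "rz": 0, "hand": -1}, {"x": -0.0014, "y": -0.0025, "z": 0.012, "rx": 0.001, "ry": 0, "rz": 0, "hand": -1}, {"x": -0.0014, "y": -0.0025, "z": 0.018, "rx": 0.001, "ry": 0, "rz": 0, "hand": -1}, {"x": -0.0014, "y": -0.0025, "z": 0.024, "rx": 0.001, "ry": 0, "rz": 0, "hand": -1}, {"x": -0.0014, "y": -0.0025, "z": 0.024, "rx": 0.001, "ry": 0, "rz": 0, "hand": -1}])

```text
time_s: 5.2
tool_pos: [0.4568, 0.0097, 0.0896]
orientation: [[0.165, -0.986, -0.001], [-0.986, -0.165, 0.0], [-0.0, 0.001, -1.0]]
force: [-0.0, -0.1, -1.7]
gripper_width: 0.0128
gripper_force: 59.7
```

Call:
carry_out(series=[{"x": 0, "y": 0, "z": 0.006, "rx": 0.001, "ry": 0, "rz": 0, "hand": -1}, {"x": 0, "y": 0, "z": 0.012, "rx": 0.001, "ry": 0, "rz": 0, "hand": -1}, {"x": 0, "y": 0, "z": 0.018, "rx": 0.001, "ry": 0, "rz": 0, "hand": -1}, {"x": 0, "y": 0, "z": 0.018, "rx": 0.001, "ry": 0, "rz": 0, "hand": -1}])

```text
time_s: 5.6
tool_pos: [0.4574, 0.0099, 0.0829]
orientation: [[0.165, -0.986, 0.002], [-0.986, -0.165, 0.001], [-0.001, -0.002, -1.0]]
force: [1.6, -0.2, -2.2]
gripper_width: 0.0129
gripper_force: 59.8
```

Call:
carry_out(series=[{"x": 0, "y": 0, "z": 0.01, "rx": 0, "ry": 0, "rz": 0, "hand": -1}, {"x": 0, "y": 0, "z": 0.02, "rx": 0, "ry": 0, "rz": 0, "hand": -1}, {"x": 0, "y": 0, "z": 0.03, "rx": 0, "ry": 0, "rz": 0, "hand": -1}, {"x": 0, "y": 0, "z": 0.03, "rx": 0, "ry": 0, "rz": 0, "hand": -1}])

```text
time_s: 6.0
tool_pos: [0.4563, 0.0098, 0.0694]
orientation: [[0.165, -0.986, -0.001], [-0.986, -0.165, 0.0], [-0.001, 0.001, -1.0]]
force: [1.0, 0.8, -3.7]
gripper_width: 0.0127
gripper_force: 59.5
```

Call:
carry_out(series=[{"x": 0, "y": 0, "z": 0.008, "rx": 0, "ry": 0, "rz": 0, "hand": -1}, {"x": 0, "y": 0, "z": 0.016, "rx": 0, "ry": 0, "rz": 0, "hand": -1}, {"x": 0, "y": 0, "z": 0.024, "rx": 0, "ry": 0, "rz": 0, "hand": -1}, {"x": 0, "y": 0, "z": 0.024, "rx": 0, "ry": 0, "rz": 0, "hand": -1}, {"x": 0, "y": 0, "z": 0.024, "rx": 0, "ry": 0, "rz": 0, "hand": -1}])

```text
time_s: 6.5
tool_pos: [0.4571, 0.0098, 0.0612]
orientation: [[0.165, -0.986, 0.001], [-0.986, -0.165, 0.001], [-0.0, -0.001, -1.0]]
force: [0.3, -0.1, -2.2]
gripper_width: 0.0126
gripper_force: 59.8
```

Call:
carry_out(series=[{"x": 0, "y": 0, "z": 0.004, "rx": 0, "ry": 0, "rz": 0, "hand": -1}, {"x": 0, "y": 0, "z": 0.008, "rx": 0, "ry": 0, "rz": 0, "hand": -1}, {"x": 0, "y": 0, "z": 0.008, "rx": 0, "ry": 0, "rz": 0, "hand": -1}, {"x": 0, "y": 0, "z": 0.008, "rx": 0, "ry": 0, "rz": 0, "hand": -1}])

```text
time_s: 6.9
tool_pos: [0.4573, 0.0098, 0.061]
orientation: [[0.166, -0.986, 0.002], [-0.986, -0.166, 0.0], [0.0, -0.002, -1.0]]
force: [-10.5, 2.9, 16.8]
gripper_width: 0.0126
gripper_force: 62.4
```

Call:
carry_out(series=[{"x": 0, "y": 0, "z": 0.002, "rx": 0, "ry": 0, "rz": 0, "hand": -1}, {"x": 0, "y": 0, "z": 0.002, "rx": 0, "ry": 0, "rz": 0, "hand": -1}, {"x": 0, "y": 0, "z": -0.004, "rx": 0, "ry": 0, "rz": 0, "hand": 0}, {"x": 0, "y": 0, "z": -0.004, "rx": 0, "ry": 0, "rz": 0, "hand": 0}, {"x": 0, "y": 0, "z": -0.004, "rx": 0, "ry": 0, "rz": 0, "hand": 0}, {"x": 0, "y": 0, "z": -0.004, "rx": 0, "ry": 0, "rz": 0, "hand": 0}])

```text
time_s: 7.5
tool_pos: [0.457, 0.0098, 0.0593]
orientation: [[0.165, -0.986, 0.001], [-0.986, -0.165, 0.0], [-0.0, -0.001, -1.0]]
force: [-0.9, 0.0, -0.3]
gripper_width: 0.0424
gripper_force: 0.0
```

Call:
carry_out(series=[{"x": 0, "y": 0, "z": -0.1, "rx": 0, "ry": 0, "rz": 0, "hand": 0}, {"x": 0, "y": 0, "z": -0.2, "rx": 0, "ry": 0, "rz": 0, "hand": 0.2}, {"x": 0, "y": 0, "z": -0.3, "rx": 0, "ry": 0, "rz": 0, "hand": 0.6}, {"x": 0, "y": 0, "z": -0.4, "rx": 0, "ry": 0, "rz": 0, "hand": 0.6}, {"x": 0, "y": 0, "z": -0.4, "rx": 0, "ry": 0, "rz": 0, "hand": 0.6}, {"x": 0, "y": 0, "z": -0.4, "rx": 0, "ry": 0, "rz": 0, "hand": 0.6}])

```text
time_s: 8.1
tool_pos: [0.4572, 0.01, 0.2202]
orientation: [[0.165, -0.986, 0.003], [-0.986, -0.165, 0.001], [-0.001, -0.003, -1.0]]
force: [0.0, 0.1, -1.3]
gripper_width: 0.0684
gripper_force: 0.0
```

Run:
```python
from h import *
t=r.grab_frame('top')[:,:,::-1].copy(); s=r.grab_frame('scene')[:,:,::-1].copy()
a=cv2.resize(t[140:210,200:320],(480,280),interpolation=cv2.INTER_CUBIC)
b=cv2.resize(s[145:245,200:280],None,fx=4,fy=4,interpolation=cv2.INTER_CUBIC)
a=cv2.copyMakeBorder(a,0,120,0,0,0)
cv2.imwrite('pics/chk3.png',np.hstack([a,b]))
rel([.483,-.1572,.212],189.5); rel([.483,-.1572,.122],189.5)
```

```text
t 8.2 tcp [0.4565 0.0098 0.2183] shift [0.4226 0.0036 0.0157] turn [0.0004 0.0002 0.0001]
t 8.2 tcp [0.4565 0.0098 0.2183] shift [0.4227 0.0035 0.2407] turn [0.0004 0.0002 0.0001]
```

View pics/chk3.png

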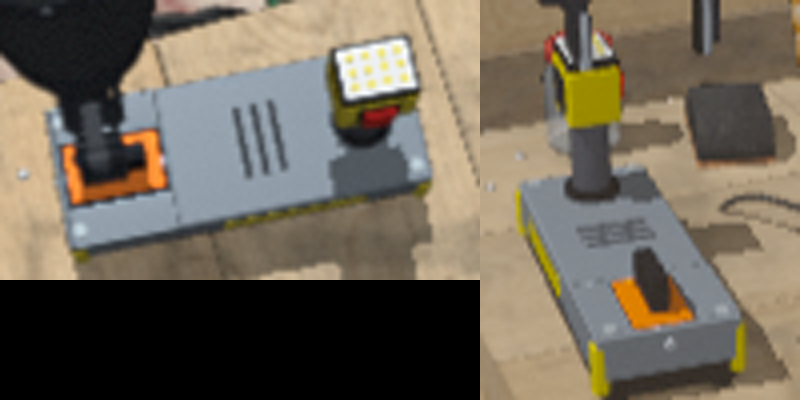

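The battery is seated flush (orange flush around the rib at (115,165) top and (652,300) scene) and the mast is still down. Next is the lamp head.

Call:
carry_out(series=[{"x": 0.1, "y": 0, "z": -0.02, "rx": 0, "ry": 0, "rz": 0, "hand": 0.8}, {"x": 0.2, "y": 0, "z": -0.02, "rx": 0, "ry": 0, "rz": 0, "hand": 0.8}, {"x": 0.3, "y": 0, "z": -0.02, "rx": 0, "ry": 0, "rz": 0, "hand": 0.8}, {"x": 0.38, "y": 0, "z": -0.02, "rx": 0, "ry": 0, "rz": 0, "hand": 0.8}, {"x": 0.425, "y": 0, "z": -0.02, "rx": 0, "ry": 0, "rz": 0, "hand": 0.8}, {"x": 0.425, "y": 0, "z": 0, "rx": 0, "ry": 0, "rz": 0, "hand": 0.8}, {"x": 0.425, "y": 0, "z": 0, "rx": 0, "ry": 0, "rz": 0, "hand": 0.8}, {"x": 0.425, "y": 0, "z": 0.06, "rx": 0, "ry": 0, "rz": 0, "hand": 0.8}, {"x": 0.425, "y": 0, "z": 0.12, "rx": 0, "ry": 0, "rz": 0, "hand": 0.8}, {"x": 0.425, "y": 0, "z": 0.18, "rx": 0, "ry": 0, "rz": 0, "hand": 0.8}, {"x": 0.425, "y": 0, "z": 0.23, "rx": 0, "ry": 0, "rz": 0, "hand": 0.8}, {"x": 0.425, "y": 0, "z": 0.247, "rx": 0, "ry": 0, "rz": 0, "hand": 0.8}, {"x": 0.425, "y": 0, "z": 0.247, "rx": 0, "ry": 0, "rz": 0, "hand": 0.8}, {"x": 0.425, "y": 0, "z": 0.247, "rx": 0, "ry": 0, "rz": 0, "hand": 0.8}])

```text
time_s: 9.6
tool_pos: [0.4856, -0.1576, 0.122]
orientation: [[0.166, -0.986, 0.003], [-0.986, -0.166, 0.0], [0.0, -0.003, -1.0]]
force: [0.3, -0.8, 0.8]
gripper_width: 0.0772
gripper_force: 0.0
```

Call:
carry_out(series=[{"x": 0, "y": 0, "z": 0, "rx": 0, "ry": 0, "rz": 0, "hand": -1}, {"x": 0, "y": 0, "z": 0, "rx": 0, "ry": 0, "rz": 0, "hand": -1}, {"x": 0, "y": 0, "z": 0, "rx": 0, "ry": 0, "rz": 0, "hand": -1}, {"x": 0, "y": 0, "z": 0, "rx": 0, "ry": 0, "rz": 0, "hand": -1}, {"x": 0, "y": 0, "z": 0, "rx": 0, "ry": 0, "rz": 0, "hand": -1}, {"x": 0, "y": 0, "z": 0, "rx": 0, "ry": 0, "rz": 0, "hand": -1}, {"x": 0, "y": 0, "z": 0, "rx": 0, "ry": 0, "rz": 0, "hand": -1}])

```text
time_s: 10.3
tool_pos: [0.4863, -0.1579, 0.1223]
orientation: [[0.166, -0.986, 0.005], [-0.986, -0.166, 0.0], [0.001, -0.005, -1.0]]
force: [4.6, 2.4, 5.1]
gripper_width: 0.0392
gripper_force: 63.8
```

Call:
carry_out(series=[{"x": 0, "y": 0, "z": -0.025, "rx": 0, "ry": 0, "rz": 0, "hand": -1}, {"x": 0, "y": 0, "z": -0.05, "rx": 0, "ry": 0, "rz": 0, "hand": -1}, {"x": 0, "y": 0, "z": -0.075, "rx": 0, "ry": 0, "rz": 0, "hand": -1}, {"x": 0, "y": 0, "z": -0.1, "rx": 0, "ry": 0, "rz": 0, "hand": -1}, {"x": 0, "y": 0, "z": -0.1, "rx": 0, "ry": 0, "rz": 0, "hand": -1}])

```text
time_s: 10.8
tool_pos: [0.4863, -0.1578, 0.1617]
orientation: [[0.166, -0.986, 0.004], [-0.986, -0.166, 0.001], [0.0, -0.004, -1.0]]
force: [8.1, -2.3, -1.5]
gripper_width: 0.0393
gripper_force: 63.2
```

Call:
carry_out(series=[{"x": 0, "y": 0, "z": -0.02, "rx": 0, "ry": 0, "rz": 0, "hand": -1}, {"x": 0, "y": 0, "z": -0.04, "rx": 0, "ry": 0, "rz": 0, "hand": -1}, {"x": 0, "y": 0, "z": -0.06, "rx": 0, "ry": 0, "rz": 0, "hand": -1}, {"x": 0, "y": 0, "z": -0.08, "rx": 0, "ry": 0, "rz": 0, "hand": -1}, {"x": 0, "y": 0, "z": -0.1, "rx": 0, "ry": 0, "rz": 0, "hand": -1}, {"x": 0, "y": 0, "z": -0.12, "rx": 0, "ry": 0, "rz": 0, "hand": -1}, {"x": 0, "y": 0, "z": -0.12, "rx": 0, "ry": 0, "rz": 0, "hand": -1}])

```text
time_s: 11.5
tool_pos: [0.4863, -0.1578, 0.2092]
orientation: [[0.166, -0.986, 0.004], [-0.986, -0.166, 0.001], [0.0, -0.004, -1.0]]
force: [8.4, -1.0, -3.0]
gripper_width: 0.0397
gripper_force: 65.9
```

Call:
carry_out(series=[{"x": 0, "y": 0, "z": -0.005, "rx": 0, "ry": 0, "rz": 0, "hand": -1}, {"x": 0, "y": 0, "z": -0.01, "rx": 0, "ry": 0, "rz": 0, "hand": -1}, {"x": 0, "y": 0, "z": -0.01, "rx": 0, "ry": 0, "rz": 0, "hand": -1}, {"x": 0, "y": 0, "z": -0.01, "rx": 0, "ry": 0, "rz": 0, "hand": -1}])

```text
time_s: 11.9
tool_pos: [0.4863, -0.1578, 0.2123]
orientation: [[0.166, -0.986, 0.004], [-0.986, -0.166, 0.001], [-0.0, -0.004, -1.0]]
force: [9.4, -1.8, -2.6]
gripper_width: 0.0396
gripper_force: 65.7
```

Run:
```python
from h import *
t=r.grab_frame('top')[:,:,::-1].copy(); s=r.grab_frame('scene')[:,:,::-1].copy()
a=cv2.resize(t[140:210,200:320],(480,280),interpolation=cv2.INTER_CUBIC)
b=cv2.resize(s[115:215,195:275],None,fx=4,fy=4,interpolation=cv2.INTER_CUBIC)
a=cv2.copyMakeBorder(a,0,120,0,0,0)
cv2.imwrite('pics/chk4.png',np.hstack([a,b]))
s=r.get_state();print(s['time_s'],s['tool_pos'],s['force'],s['gripper_force'])
```

```text
12.0 [ 0.48627192 -0.15780549  0.21234474] [ 9.03834127 -2.80054594 -2.22162821] 65.75449079275131
```

View pics/chk4.png

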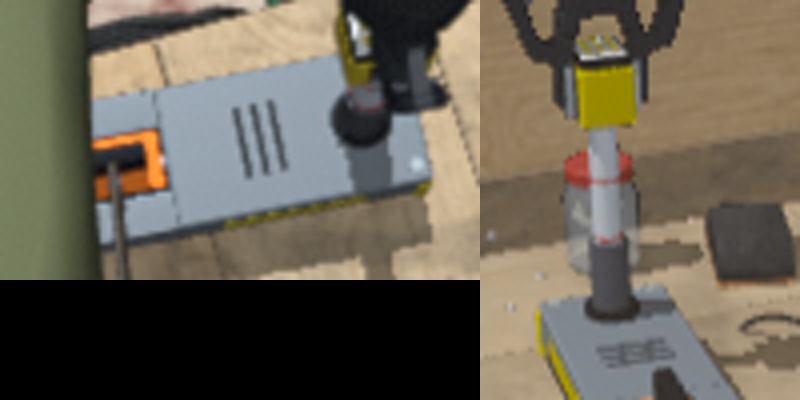

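The picture shows the mast up, with the second red ring at (607,240) just above the dark outer tube and the battery still seated. I'll pull a little further to feel the stop.

Call:
carry_out(series=[{"x": 0, "y": 0, "z": -0.004, "rx": 0, "ry": 0, "rz": 0, "hand": -1}, {"x": 0, "y": 0, "z": -0.006, "rx": 0, "ry": 0, "rz": 0, "hand": -1}, {"x": 0, "y": 0, "z": -0.006, "rx": 0, "ry": 0, "rz": 0, "hand": -1}, {"x": 0, "y": 0, "z": -0.006, "rx": 0, "ry": 0, "rz": 0, "hand": -1}])

```text
time_s: 12.4
tool_pos: [0.4862, -0.1577, 0.2124]
orientation: [[0.165, -0.986, 0.002], [-0.986, -0.165, 0.001], [-0.001, -0.002, -1.0]]
force: [11.9, -5.0, -12.0]
gripper_width: 0.0395
gripper_force: 64.8
```

Call:
carry_out(series=[{"x": 0, "y": 0, "z": 0, "rx": 0, "ry": 0, "rz": 0, "hand": -1}, {"x": 0, "y": 0, "z": 0, "rx": 0, "ry": 0, "rz": 0, "hand": -1}, {"x": 0, "y": 0, "z": 0, "rx": 0, "ry": 0, "rz": 0, "hand": -1}, {"x": 0, "y": 0, "z": 0, "rx": 0, "ry": 0, "rz": 0, "hand": -1}])

```text
time_s: 12.8
tool_pos: [0.4863, -0.1577, 0.2124]
orientation: [[0.165, -0.986, 0.002], [-0.986, -0.165, 0.001], [-0.001, -0.002, -1.0]]
force: [12.0, -5.3, -11.7]
gripper_width: 0.0393
gripper_force: 64.8
```

```bash
python3 -c "
from bench import r
s=r.get_state();print(s['tool_pos'],s['force']);print(r.sign_off())"
```

```text
[ 0.48626067 -0.15774358  0.21243529] [ 11.97075712  -5.28628074 -11.72834044]
the job is handed in; nothing more can be done
None
```

I handed the job in at 12.8 s with the battery seated flush and released, and the lamp head gripped at the second stop, about 90 mm up by the arm's reading; the hand-in returned no verdict.

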